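# Clamp the circuit board in the repair fixture

## Robot

A 6-joint arm with a two-finger parallel gripper is mounted at the origin on the work surface. World frame = base frame: x ahead of the robot, y to its left, z up, the work surface at z = 0. Lengths are in m, angles in rad, forces in N, time in s.
With the tool pointing down it reaches from about 0.3 to 0.95 m from the base axis. Payload 3.1 kg.
Tool frame: the origin (TCP) lies on the centre line of the jaws, within the pads' length; the fingertips stand 8 mm ahead of it and the grasp point (between the pads) lies 11 mm behind it (bot.tip_extent is the distance from the TCP to the fingertips, in m); z points along the fingers, y is the line along which they close (so a half turn about z gives the same grasp; the last joint's range is limited). The gripper opens to 85 mm and grips with 20 to 120 N. Pads are 22 mm wide; open, the fingers measure 114 mm over their backs; the gripper's body (76 mm by 85 mm) begins 54 mm behind the grasp point. The pads swing forward as they close: fully open they stand 13 mm farther back than shut.
Start: joints at [1.196, 0.308, 1.634, -0, 1.2, -0.07], TCP at [0.188, 0.596, 0.239] pointing down, gripper open.
Joint ranges: [-3.06, 3.06], [-0.79, 1.96], [0.05, 2.63], [-1.19, 4.34], [0.05, 2.64], [-2.94, 2.94]. Speed limits (rad/s): [2.79, 2.79, 3.14, 3.14, 3.14, 3.14].

## Interface

Orientations are given as [roll, pitch, yaw] about the fixed x, y, z axes, in that order (R = Rz(yaw) Ry(pitch) Rx(roll)).
In Python, from station import status, capture, workorder, models, bot gives the robot as it stands.
- The arm moves only by the shell command python3 -m crank 'ROWS' [OPENING] [FORCE]. ROWS is JSON, a list that holds one entry, the list of rows, each a list of 4 numbers: the shift along the tool's x, y, z in m, then the turn about the tool's z in degrees. In form: [[[tx, ty, tz, roll], ...]]. A call has 1 to 12 rows; each row shifts and turns the commanded pose from where the row before left it, along the tool's axes as they then stand; what a row does not reach is not made up. A row lasts 1/12 s, in which the tool goes at most 41.7 mm and 7.16 degrees, less where a joint would pass 70% of its speed; a pose out of reach is approached as far as the arm can. A call with a gripper value outside its range is refused whole. OPENING is the closure, from 0 (fully open) to 1 (shut), set as the call begins (- or left out, the last holds). The fingers move at their own pace and stop on an object; FORCE is the grip in N (left out, the last holds). Time passes only in rows, so rows that do not move let the fingers close. It gives the time, the measured TCP pose, the force and the opening at its end, in the units of the state.
- status.observe(): the state, without advancing time (a new reading comes with each control period).
- capture(name): name is "scene" or "top" or "wrist"; returns a dict with "frame" (480x640x3 uint8, red, green, blue), "z_map" (480x640 float32, m along the optical axis (not along the pixel's ray), 0 where there is no reading), "mtx" (3x3 intrinsics, pixels), "cam_to_world" (4x4, takes a point from camera to world coordinates). Camera axes: x right, y down, z forward; pixel columns grow to the right and rows downward; lengths in m; the calibration is good to about 2 mm. A picture is of the moment at which its call begins.
- workorder.sign_off(): hands the job in, once; it reports no verdict.
Trained networks look in a picture, given as the dict that the camera call returned (one of the last four; its "shot" number tells which), for a name from the list of things; names that differ only in an ending like _2 or _b are one class to them, and where a whole thing is asked for, a point or a joint stands for the part that bears it (a point fixed in the world has none). Each returns a list of dicts, best first, with "score" (0 to 1); they miss things now and then, are a little off and sometimes report something else, mostly with a low value. They report only what shows in the picture. A call takes as long as a camera call. They do not tell look-alikes from the thing itself.
- models.trace(picture, thing): "pixels" (480x640 bool, what is visible of it) and "rect" ([centre column, centre row, width, height] in pixels, round what is visible of it).
The state is a dict: "time_s": time; "q": joint angles; "dq": joint speeds; "tau": joint torques, N m; "tcp_pos": TCP position; "eef_rot": TCP orientation; "force": force on the tool from outside, world axes, zero at the start; "torque": the same for the moment, N m; "opening": finger opening in m.
Only numpy, scipy, OpenCV 4.12 (cv2) and the standard library are available. Lean on these libraries where they do the work, as an engineer would, in place of code of your own. Each camera call takes 0.05 s, during which the arm holds its last target. There are 200 camera calls.

## Task

Secure the circuit board in the repair fixture: push the clamp strap round with the outside of a finger until it lies across the board against its stop, then push the cam lever fully down so that the foot clamps the board. Keep your fingers off the board itself, do not shift it in its nest, leave the jar, screwdriver and heat sink alone, and finish clear of everything.

Things in the scene. Friction and masses are not known exactly. Their poses are not given: they have to be found in the camera images.
- fixture: Aluminium base plate, 150 (x) x 200 (y) x 12 mm high, fixed to the bench. Origin: centre of its underside, on the bench. The board nest is centred at x +20, y -30 mm in its frame (board top at 25 mm height, parts on it up to 37 mm); a steel pivot post stands at x +20, y +60 mm. Two stop pins, 60 mm high, stand beside the post.
- strap (a joint): Angle of the clamp strap about the vertical pivot post, rad, 0 to 1.571. At 0 (parked) the bar points along the fixture's -x; it grows counter-clockwise seen from above; at 1.571 the bar points along the fixture's -y, across the board, against its stop. It stays where it is left; pushing it near its pin takes about 2 to 4 N sideways.
- strap_pivot (a point): Point on the strap's pivot axis, at the bar's top, 64 mm above the bench. The strap is a flat steel bar 22 mm wide, from 15 mm behind the pivot axis to 130 mm ahead of it, its underside 52 mm and its top 64 mm above the bench.
- strap_pin (a point): Middle of the upright steel pin (12 mm diameter, from 64 to 94 mm height) on the bar, 120 mm from the pivot axis, near the bar's free end.
- cam_lever (a joint): Angle of the cam lever, rad, 0 to 0.98. At 0 it leans 55 degrees above level, pointing up and away from the strap's bar (it lies in the bar's vertical plane, on the other side of the pivot); at 0.98 it is fully down and about level. It grows as the end is pushed down and out; it is stiff (about 4 to 9 N downwards at its end) and stays where it is left. It turns with the strap.
- lever_hinge (a point): Centre of the cam lever's level hinge, 78 mm above the bench, 8 mm from the pivot axis on the side away from the bar.
- lever_end (a point): Centre of the black cross grip at the lever's end: a level round bar 16 mm thick and 34 mm long, 72 mm from the lever's hinge.
- clamp_foot: Round rubber foot 18 mm in diameter under the strap, 90 mm from the pivot axis. Origin: centre of its underside, about 29 mm above the bench when the lever is up. The cam drives it down about 4 mm, on to the bare middle of the board when the strap is across.
- board: Loose green circuit board, 90 x 110 x 3 mm with small parts on it, in the fixture's nest. Origin: centre of its underside, 22 mm above the bench; axes as the fixture's.
- flux_jar_center (a point): Middle of a small jar, 42 mm diameter, 45 mm high, standing on the bench beyond the fixture; not to be disturbed.
- screwdriver: Screwdriver about 160 mm long lying on the bench on the fixture's -y side; not to be disturbed.
- heat_sink_center (a point): Middle of a finned aluminium heat sink, 40 x 34 x 25 mm, standing on the bench by the fixture's near -y corner; not to be disturbed.
Things that resemble listed ones, but are neither listed nor needed, are in the scene too. Of the things that look like the board, the largest one is meant.

How it is judged:
On the way, in this order (a step that is already met when the one before it is completed fails the run):
1. the strap lies across the board while the lever is still up (value of joint strap above 1.45 rad and value of joint cam_lever below 0.35 rad), for 0.2 s.
2. the cam lever is fully down (value of joint cam_lever above 0.88 rad), for 0.2 s.
At the end, for the whole second after the job is handed in: The strap is across the board within 0.12 rad of its stop, the cam lever is within 0.1 rad of fully down, the foot presses on the board with more than 1 N, and the board still lies flat in its nest (moved less than 6 mm), at rest (value of joint strap above 1.45 rad and value of joint cam_lever above 0.88 rad and contact force between clamp_foot and board above 1 N and z of board in the frame of fixture below 0.026 m and distance of board from where it was at the start of the episode below 0.006 m and linear speed of board below 0.02 m/s); the robot touches nothing.
It fails at once if the lever is pushed down before the strap lies across the board (value of joint strap below 1.35 rad and value of joint cam_lever above 0.55 rad).
It fails at once if the robot touches the board (contact force between any of the fingers, the arm and board above 1.5 N).
It fails at once if the board is lifted or shifted out of its nest (distance of board from where it was at the start of the episode above 0.01 m).
It fails at once if the jar, the screwdriver or the heat sink is moved or lifted (distance of any of flux_jar_center, screwdriver, heat_sink_center from where it was at the start of the episode above 0.02 m).
It also fails if it takes over 53 s, if anything falls off the work surface, if the arm or the gripper's body presses on something with over 40 N, if the wrist force passes 120 N, or if a joint passes its speed limit or range.

## Working session

There is one attempt and no reset: what is moved stays moved. The work goes in short steps, Python scripts to look and compute and a shell command to move; the robot and the scene stay as the last step left them, time stands still between calls to the robot, and variables do not carry over. Pictures are saved under pics/ and viewed, on a budget of 10 in all, crops included, one or two more only if the job needs it, and the job is handed in when it is done.

```bash
mkdir -p pics
cat > h.py <<'E'
import numpy as np, cv2
from station import status, capture, workorder, models, bot
def pts(c,mask):
    z=c["z_map"]; v,u=np.nonzero(mask&(z>0)); d=z[v,u]; K=c["mtx"]
    P=np.stack([(u-K[0,2])*d/K[0,0],(v-K[1,2])*d/K[1,1],d,np.ones_like(d)])
    return (c["cam_to_world"]@P)[:3].T
def save(c,name): cv2.imwrite("pics/"+name,c["frame"][:,:,::-1])
E
python3 - <<'E'
from h import *
np.set_printoptions(precision=3,suppress=True)
s=status.observe();print(s["time_s"],s["tcp_pos"],s["eef_rot"],s["opening"])
for n in ("top","scene"):
    c=capture(n); save(c,n+"0.png"); print(n,c["cam_to_world"][:3,3])
    for t in ("fixture","strap","strap_pin","cam_lever","lever_end","board","flux_jar_center","screwdriver","heat_sink_center"):
        for r in models.trace(c,t)[:3]:
            p=pts(c,r["pixels"]); print(t,round(r["score"],2),np.round(r["rect"]),np.median(p,0) if len(p) else None,p.min(0) if len(p) else'',p.max(0)if len(p) else'')
E
```

```text
0.0 [0.187 0.595 0.238] [-3.139 -0.     2.837] 0.08525933928644813
top [ 0.448 -0.103  0.764]
fixture 0.62 [323. 230. 125. 130.] [ 0.566 -0.071  0.013] [ 0.492 -0.219 -0.003] [0.723 0.001 0.144]
strap 0.89 [286. 228.  37. 133.] [ 0.601 -0.05   0.066] [ 0.492 -0.08  -0.001] [ 0.734 -0.025  0.144]
strap_pin 0.93 [288. 228.  34. 129.] [ 0.602 -0.05   0.066] [ 0.492 -0.08  -0.   ] [ 0.682 -0.024  0.144]
strap_pin 0.68 [342. 232.  72.  65.] [ 0.603 -0.142  0.026] [ 0.549 -0.203  0.012] [ 0.657 -0.081  0.04 ]
strap_pin 0.36 [294. 191.  23.  48.] [ 0.658 -0.059  0.118] [ 0.619 -0.078  0.015] [ 0.682 -0.042  0.144]
cam_lever 0.8 [293. 191.  19.  48.] [ 0.658 -0.059  0.118] [ 0.618 -0.08  -0.001] [ 0.734 -0.04   0.144]
cam_lever 0.74 [324. 231. 125. 130.] [ 0.566 -0.07   0.013] [ 0.492 -0.219 -0.003] [0.714 0.003 0.144]
lever_end 0.98 [294. 191.  23.  50.] [ 0.659 -0.059  0.119] [ 0.619 -0.08   0.001] [ 0.714 -0.04   0.144]
lever_end 0.28 [288. 228.  40. 126.] [ 0.601 -0.05   0.066] [ 0.492 -0.08   0.001] [ 0.709 -0.017  0.144]
board 0.9 [437. 158.  39.  46.] [ 0.747 -0.318  0.003] [ 0.706 -0
[... 1474 characters left out ...]
  0.005] [ 0.33  -0.127  0.001] [ 0.418 -0.039  0.016]
board 0.87 [313. 449.  68.  62.] [ 0.748 -0.318  0.004] [ 0.706 -0.352  0.   ] [ 0.789 -0.283  0.015]
board 0.56 [328. 312.  80.  61.] [ 0.605 -0.145  0.028] [ 0.538 -0.204  0.012] [ 0.658 -0.081  0.042]
flux_jar_center 0.72 [348. 383.  27.  40.] [ 0.722 -0.221  0.044] [ 0.678 -0.235  0.001] [ 0.739 -0.185  0.05 ]
screwdriver 0.85 [250. 344.  46.  71.] [ 0.536 -0.263  0.024] [ 0.481 -0.294  0.001] [ 0.633 -0.237  0.031]
heat_sink_center 0.73 [249. 280.  24.  23.] [ 0.446 -0.186  0.011] [ 0.411 -0.209  0.001] [ 0.464 -0.159  0.031]
heat_sink_center 0.5 [389. 267.  40.  24.] [ 0.67  -0.064  0.136] [ 0.57  -0.081  0.001] [0.683 0.047 0.146]
```

View pics/top0.png

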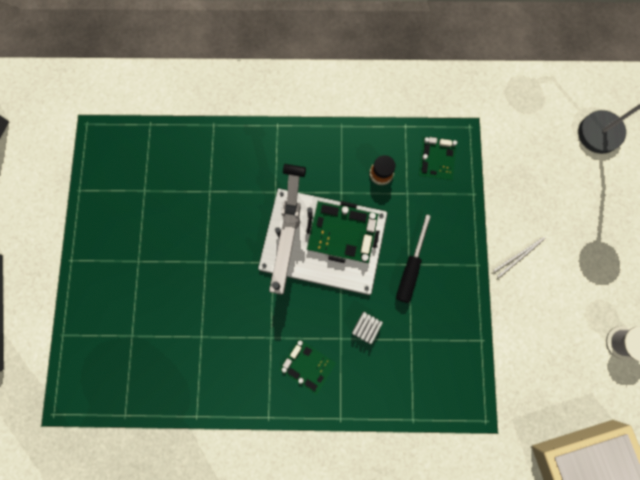

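View pics/scene0.png

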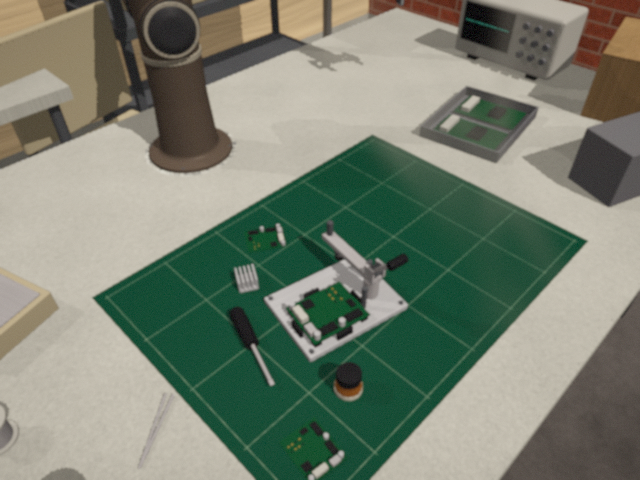

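The three board-like items (top image) are (437,158), (343,231) and (308,368). The largest, at (343,231), sits in the fixture nest, so that is the board. The strap is parked towards the robot, with the pin near (277,285) and the lever end at (294,170). Next I'll fit the geometry.

Run:
```python
from h import *
np.set_printoptions(precision=4,suppress=True)
A=[]
for n in ("top","scene"):
    c=capture(n); P=pts(c,np.ones((480,640),bool))
    m=(abs(P[:,0]-.59)<.15)&(abs(P[:,1]+.06)<.06)
    Q=P[m]
    b=Q[(Q[:,2]>.060)&(Q[:,2]<.071)]
    r=cv2.minAreaRect((b[:,:2]*1000).astype(np.float32)); print(n,"bar",r,len(b), cv2.boxPoints(r))
    vx=cv2.fitLine((b[:,:2]*1000).astype(np.float32),cv2.DIST_HUBER,0,.01,.01).ravel(); print(vx,np.degrees(np.arctan2(vx[1],vx[0])))
    hi=Q[(Q[:,2]>.075)]; pin=hi[hi[:,0]<.54]; print("pin",len(pin),np.median(pin,0),pin.min(0),pin.max(0))
    le=hi[(hi[:,2]>.12)]; print("lever",np.median(le,0),le.min(0),le.max(0))
    f=P[(abs(P[:,2]-.013)<.005)&(abs(P[:,0]-.585)<.13)&(abs(P[:,1]+.11)<.13)]
    r=cv2.minAreaRect((f[:,:2]*1000).astype(np.float32));print("fix",r)
    im=c["frame"]
    if n=="top": cv2.imwrite("pics/crop.png",cv2.resize(im[150:310,230:430],(800,640),interpolation=2)[:600,:,::-1])
```

```text
top bar ((569.5718994140625, -43.973602294921875), (45.775390625, 153.66720581054688), 72.0222396850586) 1046 [[489.4254 -42.0293]
 [635.59   -89.4584]
 [649.7184 -45.9179]
 [503.5538   1.5112]]
[  0.9875  -0.1576 561.0039 -44.4418] -9.066755
pin 56 [ 0.5024 -0.0349  0.0942] [ 0.4976 -0.0402  0.0752] [ 0.5088 -0.0298  0.0973]
lever [ 0.6695 -0.0617  0.1396] [ 0.6565 -0.0797  0.1204] [ 0.6829 -0.0462  0.1454]
fix ((583.4964599609375, -116.22618865966797), (257.2040710449219, 243.4428253173828), 1.548811435699463)
scene bar ((570.6441650390625, -44.14112854003906), (48.908138275146484, 152.16539001464844), 71.82948303222656) 720 [[490.7296 -43.6497]
 [635.3069 -91.1018]
 [650.5587 -44.6326]
 [505.9814   2.8196]]
[  0.985   -0.1723 559.7574 -47.4715] -9.921282
pin 82 [ 0.505  -0.0376  0.0893] [ 0.4965 -0.0412  0.0753] [ 0.5094 -0.0289  0.0986]
lever [ 0.6762 -0.0665  0.1416] [ 0.6559 -0.0811  0.1204] [ 0.6833 -0.0462  0.1464]
fix ((583.5619506835938, -125.2950668334961), (258.4461669921875, 223.82337951660156), 0.7552379369735718)
```

View pics/crop.png

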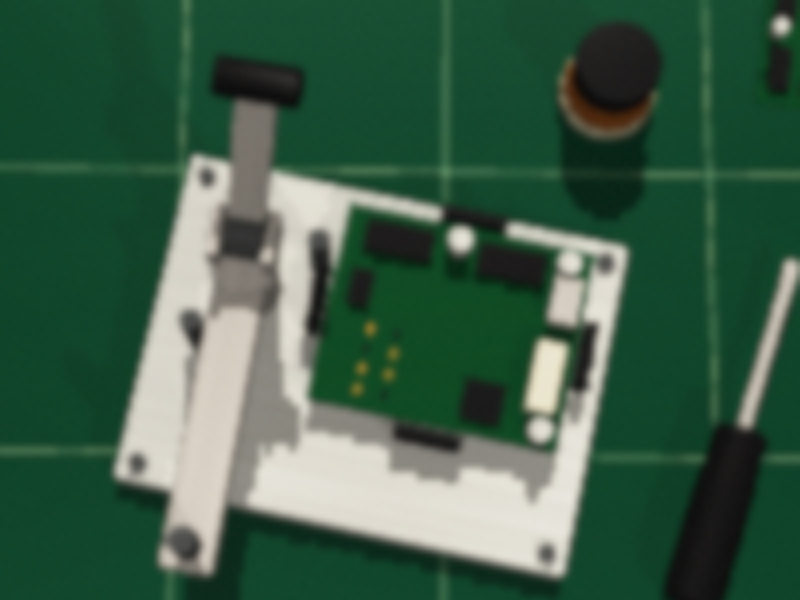

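The crop confirms the large board in the nest. The strap is parked with its pin at crop (183,543) and the lever grip at crop (258,80).

Estimates:

| Item | World position |
|---|---|
| Fixture yaw | ≈ -9.5° |
| Pin | (0.5035, -0.036) |
| Pivot | (0.621, -0.055) |

I'll move above the start point behind the pin with the gripper shut.

```bash
python3 -m crank '[[[-0.0243,-0.0236,0,0],[-0.0243,-0.0236,0,0],[-0.0243,-0.0236,0,0],[-0.0243,-0.0236,0,0],[-0.0243,-0.0236,0,0],[-0.0243,-0.0236,0,0],[-0.0243,-0.0236,0,0],[-0.0243,-0.0236,0,0],[-0.0243,-0.0236,0,0],[-0.0243,-0.0236,0,0]]]' 1 40
python3 -m crank '[[[-0.0243,-0.0236,0,0],[-0.0243,-0.0236,0,0],[-0.0243,-0.0236,0,0],[-0.0243,-0.0236,0,0],[-0.0243,-0.0236,0,0],[-0.0243,-0.0236,0,0],[-0.0243,-0.0236,0,0],[-0.0243,-0.0236,0,0],[-0.0243,-0.0236,0,0],[-0.0243,-0.0236,0,0]]]'
python3 -m crank '[[[0,0,0,7.15],[0,0,0,7.15],[0,0,0,7.15],[0,0,0,7.15],[0,0,0,7.15],[0,0,0,7.15],[0,0,0,7.15],[0,0,0,7.15],[0,0,0,7.15],[0,0,0,7.15],[0,0,0,7.15],[0,0,0,7.15]]]'
python3 -m crank '[[[0,0,0,7.15],[0,0,0,7.15],[0,0,0,7.15],[0,0,0,7.15],[0,0,0,7.15],[0,0,0,7.15],[0,0,0,7.15],[0,0,0,7.15],[0,0,0,7.15],[0,0,0,7.15],[0,0,0,7.15],[0,0,0,7.15]]]'
```

```text
time_s: 1.93
tcp_pos: [0.3491, 0.2967, 0.2396]
eef_rot: [3.141, 0.001, 2.837]
force: [-0.7, -0.1, -0.0]
opening: -0.0
time_s: 2.77
tcp_pos: [0.5102, -0.0016, 0.2395]
eef_rot: [3.141, 0.001, 2.836]
force: [0.7, 0.5, -0.4]
opening: -0.0
time_s: 3.77
tcp_pos: [0.5096, 0.0001, 0.2394]
eef_rot: [3.141, -0.0, 1.333]
force: [0.1, -0.8, -0.5]
opening: 0.0001
time_s: 4.77
tcp_pos: [0.5096, 0.0001, 0.2394]
eef_rot: [-3.142, -0.0, -0.164]
force: [0.6, -1.3, 0.5]
opening: 0.0
```

Run:
```python
from h import *
np.set_printoptions(precision=4,suppress=True)
c=capture("wrist"); save(c,"w1.png"); P=pts(c,np.ones((480,640),bool))
Q=P[(P[:,1]<-.015)&(P[:,1]>-.1)&(P[:,0]<.7)&(P[:,0]>.45)]
hi=Q[(Q[:,2]>.088)&(Q[:,2]<.1)&(Q[:,0]<.54)]; print("pin",len(hi),hi.mean(0),hi.min(0),hi.max(0))
b=Q[(Q[:,2]>.061)&(Q[:,2]<.067)&(Q[:,0]<.59)]
if len(b)>20:
  r=cv2.minAreaRect((b[:,:2]*1000).astype(np.float32));print("bar",r,len(b))
print(status.observe()["q"])
```

```text
pin 247 [ 0.5045 -0.0324  0.0944] [ 0.4981 -0.038   0.088 ] [ 0.5097 -0.0269  0.0968]
bar ((542.6383056640625, -39.125244140625), (22.257308959960938, 98.781982421875), 80.63138580322266) 3708
[-0.0853  0.0844  1.9015  0.0001  1.1553  1.6537]
```

View pics/w1.png

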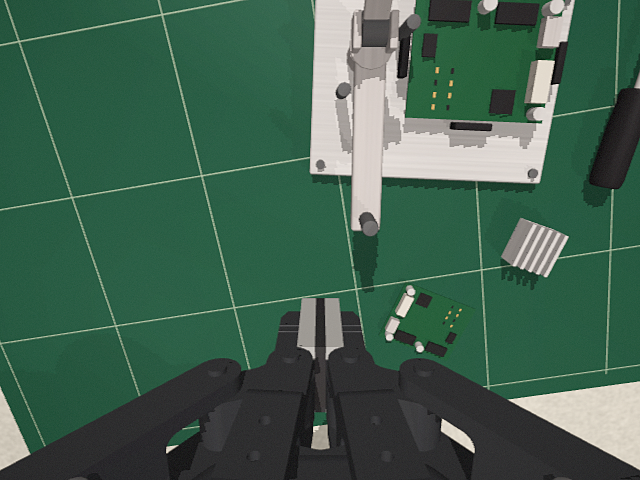

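The view shows the pin at (369,222), with the fingers well clear to its left. Refined values are pin (0.504, -0.0325), pivot (0.6224, -0.052) and yaw -9.4°. Next I'll go down and push round on the arc.

```bash
python3 -m crank '[[[0,0,0.0264,0],[0,0,0.0264,0],[0,0,0.0264,0],[0,0,0.0264,0],[0,0,0.0264,0],[0,0,0.0264,0],[0,0,0,0],[0,0.006,0,0],[0,0.006,0,0]]]'
python3 -m crank '[[[-0.0009,0.0063,0,-3],[-0.0009,0.0063,0,-3],[-0.0009,0.0063,0,-3],[-0.0009,0.0063,0,-3],[-0.0009,0.0063,0,-3],[-0.0009,0.0063,0,-3]]]'
python3 - <<'E'
from h import *
c=capture("top"); P=pts(c,np.ones((480,640),bool))
c2=capture("scene");
import cv2
cv2.imwrite("pics/p2.png",cv2.resize(c2["frame"][200:350,250:450],(800,600))[:,:,::-1])
E
```

```text
time_s: 5.57
tcp_pos: [0.5087, -0.0121, 0.0821]
eef_rot: [3.142, -0.002, -0.156]
force: [1.1, 0.7, 0.7]
opening: 0.0002
time_s: 6.07
tcp_pos: [0.5023, -0.0496, 0.0831]
eef_rot: [-3.141, -0.003, 0.158]
force: [-0.0, 3.2, -1.5]
opening: -0.0002
```

View pics/p2.png

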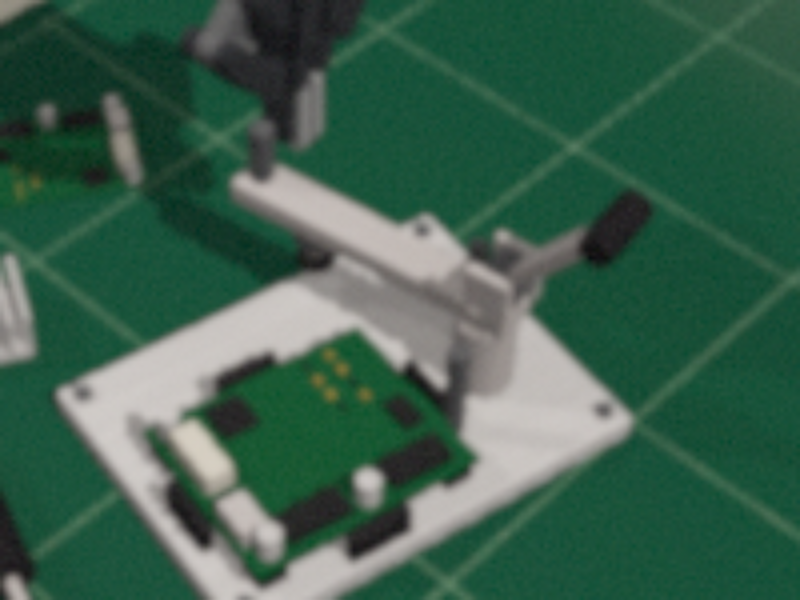

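The finger's outer face is against the pin (crop 262,150). The strap is turning at about 3 N and the board is undisturbed, so I'll continue.

```bash
python3 -m crank '[[[-0.0009,0.0063,0,-3],[-0.0009,0.0063,0,-3],[-0.0009,0.0063,0,-3],[-0.0009,0.0063,0,-3],[-0.0009,0.0063,0,-3],[-0.0009,0.0063,0,-3],[-0.0009,0.0063,0,-3],[-0.0009,0.0063,0,-3],[-0.0009,0.0063,0,-3],[-0.0009,0.0063,0,-3],[-0.0009,0.0063,0,-3],[-0.0009,0.0063,0,-3]]]'
python3 -m crank '[[[-0.0009,0.0063,0,-3],[-0.0009,0.0063,0,-3],[-0.0009,0.0063,0,-3],[-0.0009,0.0063,0,-3],[-0.0009,0.0063,0,-3],[-0.0009,0.0063,0,-3],[-0.0009,0.0063,0,-3],[-0.0009,0.0063,0,-3],[-0.0009,0.0063,0,-3],[-0.0009,0.0063,0,-3],[0,0,0,0]]]'
cat > m.py <<'E'
from h import *
np.set_printoptions(precision=4,suppress=True)
c=capture("scene"); P=pts(c,np.ones((480,640),bool))
le=P[(P[:,2]>.07)&(P[:,2]<.16)&(abs(P[:,0]-.63)<.06)&(P[:,1]>-.035)&(P[:,1]<.06)]
if len(le): print("lever",len(le),np.median(le,0),le.min(0),le.max(0))
b=P[(P[:,2]>.060)&(P[:,2]<.068)&(abs(P[:,0]-.6)<.06)&(P[:,1]>-.2)&(P[:,1]<-.08)]
if len(b): 
  v=cv2.fitLine((b[:,:2]*1000).astype(np.float32),cv2.DIST_HUBER,0,.01,.01).ravel(); print("bar",len(b),np.degrees(np.arctan2(v[1],v[0])),v[2:])
E
python3 m.py
```

```text
time_s: 7.17
tcp_pos: [0.524, -0.1213, 0.0827]
eef_rot: [3.141, -0.0, 0.786]
force: [-2.5, 1.4, 2.1]
opening: 0.0
time_s: 8.08
tcp_pos: [0.5735, -0.1621, 0.0827]
eef_rot: [3.139, 0.001, 1.308]
force: [0.2, -0.0, 0.7]
opening: 0.0003
lever 451 [ 0.633  -0.0128  0.1286] [ 0.6167 -0.0349  0.094 ] [0.6525 0.0057 0.1464]
bar 703 75.59157 [ 605.3268 -131.1845]
```

```bash
python3 -m crank '[[[-0.0009,0.0063,0,-3],[-0.0009,0.0063,0,-2.5],[0,0.002,0,0],[0,0.002,0,0],[0,0,0,0]]]'; python3 m.py
```

```text
time_s: 8.55
tcp_pos: [0.5791, -0.1646, 0.0809]
eef_rot: [-3.12, -0.001, 1.403]
force: [-20.0, 3.1, 14.9]
opening: 0.0001
lever 459 [ 0.631  -0.0118  0.1288] [ 0.6129 -0.0349  0.0892] [0.6502 0.0069 0.1463]
bar 716 78.58972 [ 608.5952 -130.8702]
```

20 N against the stop, so I'll back off, rise and look.

```bash
python3 -m crank '[[[0,-0.01,0,0],[0,-0.02,0,0],[0,0,-0.03,0],[0,0,-0.03,0],[0,0,-0.03,0],[0,0,-0.03,0],[0,0,0,0]]]'; python3 m.py
python3 - <<'E'
from h import *
np.set_printoptions(precision=4,suppress=True)
for n in ("top","scene","wrist"):
    c=capture(n); P=pts(c,np.ones((480,640),bool))
    Q=P[(abs(P[:,0]-.61)<.06)&(P[:,1]>-.21)&(P[:,1]<.06)]
    pin=Q[(Q[:,2]>.088)&(Q[:,2]<.1)&(Q[:,1]<-.14)]; le=Q[(Q[:,2]>.125)&(Q[:,2]<.16)&(Q[:,1]>-.04)]
    for k,x in(("pin",pin),("lev",le)):
        if len(x): print(n,k,len(x),x.mean(0),x.min(0),x.max(0))
    if n=="top": cv2.imwrite("pics/p3.png",cv2.resize(c["frame"][150:300,230:430],(800,600))[:,:,::-1])
E
```

```text
time_s: 9.18
tcp_pos: [0.5633, -0.1635, 0.2096]
eef_rot: [3.126, 0.003, 1.402]
force: [1.1, -0.9, 1.3]
opening: 0.0
lever 454 [ 0.6308 -0.0118  0.1286] [ 0.6138 -0.0349  0.0886] [0.6499 0.0059 0.146 ]
bar 711 78.37081 [ 608.3531 -131.6392]
top lev 284 [ 0.631  -0.004   0.1384] [ 0.6148 -0.0157  0.125 ] [0.6502 0.0077 0.1447]
scene pin 52 [ 0.5981 -0.1729  0.0942] [ 0.5915 -0.1775  0.0881] [ 0.6038 -0.1672  0.0978]
scene lev 253 [ 0.6335 -0.0069  0.1379] [ 0.6149 -0.0171  0.125 ] [0.6494 0.0055 0.1456]
wrist pin 325 [ 0.5968 -0.1686  0.0943] [ 0.5912 -0.175   0.0881] [ 0.6027 -0.1638  0.0969]
```

View pics/p3.png

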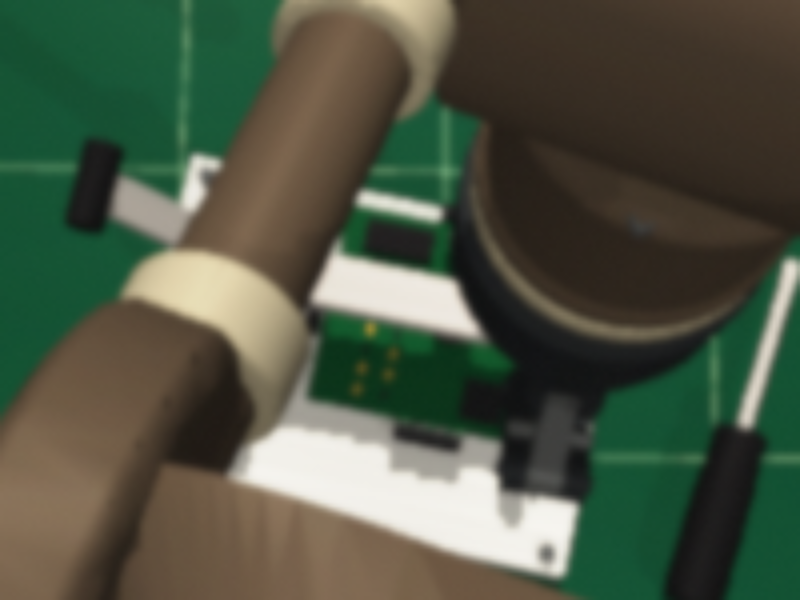

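The strap lies across the board at about 1.53 rad (lever-to-pin line 78.3° against 80.6° ideal) and the lever is still up. The grip is at crop (95,185), world (0.632, -0.0055, 0.137). Now I'll move above it.

```bash
python3 -m crank '[[[0.0283,0.0068,0,0],[0.0283,0.0068,0,0],[0.0283,0.0068,0,0],[0.0283,0.0068,0,0],[0.0283,0.0068,0,0],[0.0283,0.0068,0,0],[0,0,0.022,0],[0,0,0.022,0],[0,0,0,0]]]'
python3 - <<'E'
from h import *
np.set_printoptions(precision=4,suppress=True)
c=capture("scene"); P=pts(c,np.ones((480,640),bool))
b=P[(P[:,2]>.060)&(P[:,2]<.068)&(abs(P[:,0]-.605)<.05)&(P[:,1]>-.2)&(P[:,1]<-.07)]
f=P[(abs(P[:,2]-.027)<.0025)&(abs(P[:,0]-.6)<.08)&(abs(P[:,1]+.142)<.08)]
for x in(b,f): print(len(x),cv2.minAreaRect((x[:,:2]*1000).astype(np.float32)))
cv2.imwrite("pics/p4.png",cv2.resize(c["frame"][180:345,260:480],(800,600))[:,:,::-1])
E
```

```text
time_s: 10.13
tcp_pos: [0.6231, 0.0004, 0.1507]
eef_rot: [-3.132, 0.001, 1.405]
force: [0.4, -0.2, -0.9]
opening: 0.0002
792 ((607.7086181640625, -125.11848449707031), (116.6338882446289, 33.646541595458984), 73.43133544921875)
1571 ((603.1171875, -133.2242889404297), (144.46327209472656, 107.66761016845703), 87.90434265136719)
```

View pics/p4.png

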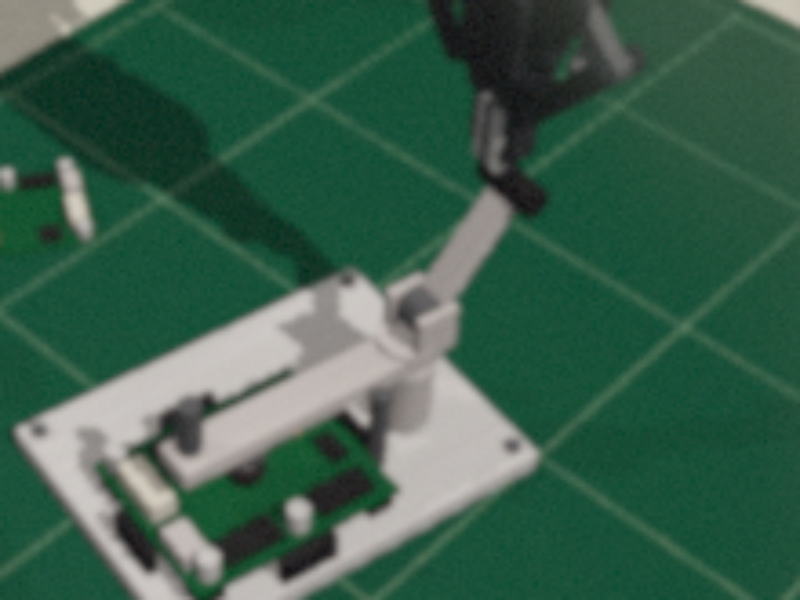

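The strap is parallel to the plate edge, and the finger is just at the grip (515,190) but about 9 mm to one side. I'll lift, centre, then drive the lever down along its arc.

```bash
python3 -m crank '[[[0,0,-0.008,0],[-0.001,0.009,0,0],[0,0,0.006,0],[0.0035,0,0.0028,0],[0.0034,0,0.0027,0],[0.0031,0,0.0031,0],[0.003,0,0.0032,0],[0.0027,0,0.0034,0],[0.0027,0,0.0035,0]]]'
python3 m.py
python3 -m crank '[[[0.0023,0,0.0038,0],[0.0022,0,0.0038,0],[0.0018,0,0.004,0],[0.0017,0,0.0041,0],[0.0013,0,0.0042,0],[0.0012,0,0.0042,0],[0.0007,0,0.0043,0],[0.0007,0,0.0044,0]]]'
python3 m.py
```

```text
time_s: 10.93
tcp_pos: [0.639, 0.0159, 0.1414]
eef_rot: [3.141, -0.002, 1.404]
force: [-1.4, 2.4, 6.8]
opening: -0.0
lever 626 [ 0.634  -0.0006  0.1291] [ 0.6162 -0.0349  0.0887] [0.6529 0.0208 0.1598]
bar 725 78.08621 [ 608.5166 -130.9689]
time_s: 11.65
tcp_pos: [0.6432, 0.0336, 0.1105]
eef_rot: [3.137, -0.013, 1.401]
force: [-0.0, 17.1, 10.2]
opening: 0.0001
lever 925 [0.6381 0.0198 0.1086] [ 0.6059 -0.0348  0.0827] [0.6754 0.0427 0.16  ]
bar 717 78.1626 [ 608.4814 -130.7989]
```

The outward force suggests the fingertip sits too far out on the grip. I'll lift slightly, shift inwards and look.

```bash
python3 -m crank '[[[0,0,-0.01,0],[0,0,-0.01,0],[-0.009,0,0,0],[0,0,0,0]]]'
python3 - <<'E'
from h import *
c=capture("scene")
np.set_printoptions(precision=4,suppress=True)
P=pts(c,np.ones((480,640),bool))
x=P[(P[:,2]>.06)&(P[:,2]<.115)&(abs(P[:,0]-.635)<.045)&(P[:,1]>.005)&(P[:,1]<.06)]
print(len(x),x.mean(0),x.min(0),x.max(0))
cv2.imwrite("pics/p5.png",cv2.resize(c["frame"][180:345,260:480],(800,600))[:,:,::-1])
E
```

```text
time_s: 12.03
tcp_pos: [0.6391, 0.0159, 0.1281]
eef_rot: [3.14, 0.001, 1.404]
force: [-0.8, -0.1, 0.1]
opening: 0.0003
206 [0.6392 0.0164 0.1009] [0.6191 0.0051 0.0919] [0.6544 0.0276 0.1082]
```

View pics/p5.png

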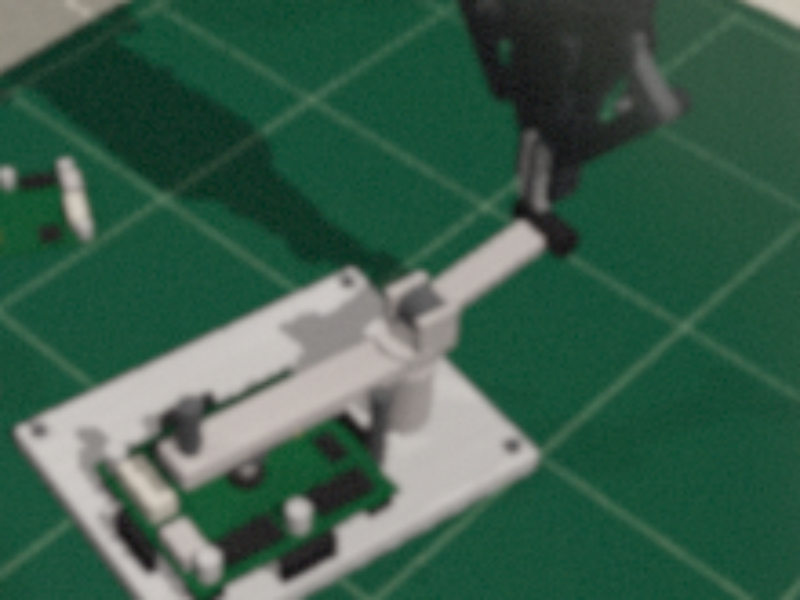

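The lever is about 18° above level, with the grip at (545,225), world (0.638, 0.0195). The fingertip is now centred over it, so I'll push the rest.

```bash
python3 -m crank '[[[0.001,0,0.006,0],[0.001,0,0.006,0],[0.001,0,0.006,0],[0.0007,0,0.004,0],[0.0007,0,0.004,0],[0.0005,0,0.004,0],[0.0003,0,0.004,0],[0,0,0.004,0],[0,0,0,0]]]'; python3 m.py
```

```text
time_s: 12.83
tcp_pos: [0.6401, 0.0237, 0.0919]
eef_rot: [-3.141, -0.001, 1.404]
force: [-5.0, 3.6, 13.8]
opening: 0.0002
lever 1132 [0.6387 0.013  0.1227] [ 0.5853 -0.035   0.0722] [0.687  0.0382 0.16  ]
bar 708 78.097305 [ 608.6165 -130.8142]
```

```bash
python3 -m crank '[[[0,0,0.002,0],[0,0,0.002,0],[0,0,0,0]]]'; python3 -m crank '[[[0,0,0.002,0],[0,0,0.002,0],[0,0,0,0]]]'
```

```text
time_s: 13.13
tcp_pos: [0.6404, 0.0237, 0.0912]
eef_rot: [-3.141, -0.001, 1.404]
force: [-12.0, 2.6, 28.2]
opening: 0.0003
time_s: 13.38
tcp_pos: [0.6408, 0.0237, 0.0906]
eef_rot: [-3.141, -0.001, 1.404]
force: [-16.2, 2.8, 43.0]
opening: -0.0004
```

The force rises steeply with almost no travel, so the lever is on its stop. I'll lift away and check.

```bash
python3 -m crank '[[[0,0,-0.01,0],[0,0,-0.02,0],[0,0,-0.03,0],[0,0,-0.03,0],[0,0,-0.03,0],[0.04,0,0,0],[0.04,0,0,0],[0.04,0,0,0],[0.04,0,0,0],[0,0,0,0],[0,0,0,0]]]'
python3 - <<'E'
from h import *
np.set_printoptions(precision=4,suppress=True)
for n in ("scene","top"):
    c=capture(n); P=pts(c,np.ones((480,640),bool))
    Q=P[(abs(P[:,0]-.61)<.06)&(P[:,1]>-.21)&(P[:,1]<.06)]
    pin=Q[(Q[:,2]>.086)&(Q[:,2]<.1)&(Q[:,1]<-.14)]; le=Q[(Q[:,2]>.065)&(Q[:,2]<.16)&(Q[:,1]>.005)]
    for k,x in(("pin",pin),("lev",le)):
        if len(x): print(n,k,len(x),x.mean(0),x.min(0),x.max(0))
    for r in models.trace(c,"board")[:3]: print(np.round(r["rect"]),np.median(pts(c,r["pixels"]),0))
    if n=="scene": cv2.imwrite("pics/p6.png",cv2.resize(c["frame"][180:360,250:490],(800,600))[:,:,::-1])
E
python3 m.py
```

```text
time_s: 14.3
tcp_pos: [0.6658, 0.1828, 0.2]
eef_rot: [-3.141, 0.001, 1.408]
force: [-0.6, 0.5, -0.4]
opening: -0.0001
scene pin 61 [ 0.598  -0.1729  0.0936] [ 0.59   -0.1781  0.0864] [ 0.6024 -0.1664  0.0982]
scene lev 219 [0.6391 0.0183 0.0831] [0.6193 0.005  0.0728] [0.6552 0.0315 0.0892]
[265. 238.  43.  22.] [ 0.374  -0.0843  0.005 ]
[313. 449.  69.  61.] [ 0.7485 -0.3183  0.0044]
[329. 314.  81.  61.] [ 0.6166 -0.1585  0.028 ]
top pin 46 [ 0.5961 -0.1709  0.0938] [ 0.591  -0.176   0.0875] [ 0.6018 -0.1662  0.0976]
top lev 275 [0.6362 0.0203 0.082 ] [0.6204 0.0057 0.0722] [0.6542 0.0337 0.0882]
[307. 367.  57.  55.] [ 0.3733 -0.084   0.0029]
[340. 231.  73.  61.] [ 0.591  -0.1447  0.026 ]
[440. 157.  37.  48.] [ 0.7469 -0.3183  0.0029]
lever 412 [0.6342 0.0073 0.083 ] [ 0.6168 -0.0347  0.0714] [0.6554 0.0316 0.0885]
bar 715 78.36735 [ 608.4159 -131.3418]
```

View pics/p6.png

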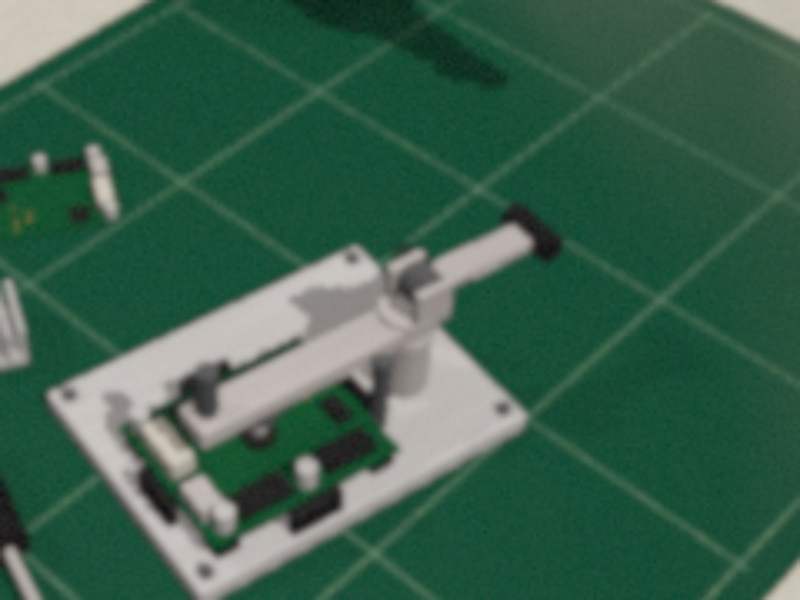

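Lever level (grip at crop (530,230)), strap across the board parallel to the plate edge, board in its nest, robot clear. Handing in.

```bash
python3 -c "
from station import workorder
print(workorder.sign_off())"
```

```text
the job is handed in; nothing more can be done
None
```

The board is clamped as far as my checks can show, and the job is handed in; the robot clock read about 14 s at the last move. With the gripper shut, I pushed the strap pin round its arc with the outer face of a finger until it met the stop at about 20 N. I then pressed the cam lever down with the fingertips until the force rose to about 43 N with almost no travel, and moved clear.

**Last checks:**
- **Strap:** it measures about 1.53 rad, roughly 2° short of the nominal stop angle, which is within camera error and above the 1.45 needed.
- **Lever:** it looks level, with the top of the grip measured at 83–88 mm against about 85 mm expected.
- **Board:** it looks seated in its nest in the picture. The network's centre for it shifted by 11–18 mm, which I put down to the strap hiding part of it. I did not measure the board's position separately.
- **Other objects:** I did not re-measure the jar, screwdriver or heat sink, but I never moved near them.
- **Foot force:** I could not measure the foot's force on the board. I infer it from the lever reaching its stop.

**One correction on the way:** partway down, the fingertip was sliding outward on the lever grip (17 N sideways). I lifted, recentred and finished the push.

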